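# Shut and latch the ink case

### The arm

A 7-joint arm with a two-finger parallel gripper is mounted at the origin on a cart in front of the work surface, level with it; the furniture and walls round the work are solid. World frame = base frame: x ahead of the robot, y to its left, z up, the work surface at z = 0. Lengths are in m, angles in rad, forces in N, time in s.
With the tool pointing down it reaches from about 0.35 to 0.9 m from the base axis. Payload 8.1 kg.
Tool frame: the origin (TCP) lies midway between the tips of the shut fingers; the grasp point (between the pads) lies 19 mm behind it; x points along the fingers, z is the direction in which the jaws open and shut, and the axes are right-handed (so a half turn about x gives the same grasp; the last joint's range is limited). The gripper opens to 92 mm and grips with 3 to 60 N. Pads are 19 mm wide; open, the fingers measure 130 mm over their backs; the gripper's body (75 mm by 190 mm) begins 47 mm behind the grasp point.
Start: joints at [-0.103, 0.434, 0.025, 1.573, -0.012, 1.134, -0.075], TCP at [0.625, -0, 0.227] pointing down, gripper open.
Joint ranges: [-2.62, 2.62], [-0.44, 2.09], [-1.27, 1.32], [0.08, 2.57], [-1.32, 4.46], [0.12, 2], [-2.74, 2.74]. Speed limits (rad/s): [2.22, 2.22, 3.01, 3.01, 3.14, 3.14, 3.14].

### API

Orientations are given as a rotation vector (axis times angle).
In Python, from cell import arm gives the robot as it stands. The module is installed in compiled form; this text tells all that it offers.
- The arm moves only by the tool move_arm, never from a script. Its argument "steps" is text: rows parted by semicolons, each of 5 numbers parted by spaces: the shift along the tool's x, y, z in m, then the turn about the tool's x in rad, then the closure in counts, from 0 (fully open) to 255 (shut). A call has 1 to 10 rows; each row is the pose to reach, as a shift and turn from the pose commanded when the call began, along the tool's axes at that moment; what a row does not reach only later rows make up. A row lasts 1/12 s, in which the tool goes at most 41.7 mm and 7.16 degrees, less where a joint would pass 70% of its speed; a pose out of reach is approached as far as the arm can. A call with a gripper value outside its range is refused whole. The fingers move at their own pace and stop on an object; "squeeze" is the grip in N (left out, the last holds). Time passes only in rows, so rows that repeat a pose let the fingers close. It gives the time, the measured TCP pose, the force and the opening at its end, in the units of the state.
- arm.observe(): the state, without advancing time (a new reading comes with each control period).
- arm.get_image(name): name is "scene" or "side" or "wrist"; returns a dict with "img" (480x640x3 uint8, blue, green, red), "z_map" (480x640 float32, m along the optical axis (not along the pixel's ray), 0 where there is no reading), "vfov" (degrees; the focal length in pixels is half the picture's height over the tangent of half this angle, whatever the lens; pixels are square), "cx", "cy" (the principal point, pixels), "k1" (the pictures are not rectified: a ray, as slopes to the right and down, at radius r is drawn at 1 + k1 r^2 times it, then the intrinsics apply), "extrinsics" (4x4, takes a point from camera to world coordinates). Camera axes: x right, y up, looking along -z (the intrinsics and any distortion apply to the point x, -y, -z); pixel columns grow to the right and rows downward; lengths in m; the calibration is good to about 2 mm. A picture is of the moment at which its call begins.
- arm.sign_off(): hands the job in, once; it reports no verdict.
The state is a dict: "clock": time; "joints": joint angles; "dq": joint speeds; "joint_efforts": joint torques, N m; "position": TCP position; "ee_rot": TCP orientation; "force": force on the tool from outside, world axes, zero at the start; "ft_torque": the same for the moment, N m; "width": opening from 0.0 (shut) to 1.0 (fully open).
Only numpy, scipy, OpenCV 4.12 (cv2) and the standard library are available. Lean on these libraries where they do the work, as an engineer would, in place of code of your own. Each camera call takes 0.05 s, during which the arm holds its last target.

### The job

Close up the steel ink case on the bench: lower its lid until it is fully shut, then lift the draw latch's bail over the keeper on the lid so that its bar drops in behind the lip, and press the latch lever down and home against the front of the case until it snaps over centre and clamps the lid. Leave the loose things around the case where they are.

Things in the scene. Friction and masses are not known exactly. Their poses are not given: they have to be found in the camera images.
- case: grey metal case fixed to the bench, 160 deep (x) x 220 wide (y), 134 mm tall with the lid shut. Origin: centre of its underside on the bench; its -x axis points out of the front face that carries the latch (front face at x = -80 mm), z up. It never shifts, but stands elsewhere and turned in each run.
- lid (a joint): angle of the case's lid, rad: 0 fully shut, positive with its front edge raised. It turns about the y line at x = +80 mm, z = 114 mm of the case. The stiff hinge holds it where it is left; about 2 to 6 N down near the front edge moves it. The lid is 20 mm deep, its flat top (z = 134 mm when shut) may be pushed anywhere.
- lid_front (a point): middle of the lid's upper front edge, above the latch
- keeper_seat (a point): where the centre of the bail's bar lies when hooked; with the lid shut at (-94, 0, 133) mm in the case frame. The keeper is a steel bracket 18 mm wide (y) on the lid's front: a channel open at the top, 9 mm wide front to back, floor 2.5 mm below this point; its outer lip, 3 mm thick, rises 3 mm above this point, so the bar's centre must pass 5.5 mm or more above it, then drop.
- lever_pivot (a point): axis of the latch lever on the case front, at (-94, 0, 90) mm in the case frame; the axis runs along the case's y
- latch_lever (a joint): angle of the latch lever, rad: 0 = home, handle pointing straight down along the case front; positive swings the handle end out of the front and up (1.57 = straight out, away from the case). The handle is a steel plate 24 mm wide (y), 4 mm thick, reaching 58 mm from the pivot. Light hinge friction holds it where it is left.
- lever_push (a point): middle of the handle's outer face, 42 mm from the pivot along the handle and 9 mm outwards: a place to push. When home it is at (-103, 0, 48) mm in the case frame; the bail's tab above it (up to z = 163 mm) leaves no room for an upright gripper, so push with the tool leaning back from the case, 30 to 45 degrees.
- latch_bail (a joint): angle of the bail to the lever, rad; the bail's lean out of the vertical towards the robot side (-x of the case) is latch_bail minus latch_lever. The bail is a dark steel loop 36 mm wide (y) on two arms, its bar 55 mm from its pin; light friction holds it where it is left
- bail_bar (a point): centre of the bail's cross bar, 5 mm thick round, along y; this goes into the keeper
- bail_tab (a point): outer end of the bail's finger tab, 30 mm beyond the bar in the same line; the tab is 20 mm wide (y), 8 mm thick and 24 mm long (from 6 to 30 mm beyond the bar). Grip it across its width and move it; the bail may turn between the pads
- latch_spring (a joint): stretch of the spring in the bail, m: 0 when slack, near 0.006 when clamped (4 N per mm). With the bar hooked, the bail goes taut at about latch_lever = 1.0; from there the lever needs up to about 4 N at its end until 0.2 rad, where it passes over centre and snaps home by itself. Lowering the hooked bar to its seat turns the lever to about 1.0.
- tin_a: loose ink tin, 71 x 71 x 53 mm, beside the case on one side, not to be moved; origin at its underside
- tin_b: loose ink tin, 71 x 71 x 51 mm, beside the case on the other side, not to be moved; origin at its underside
- tube_by: loose ink tube, 144 x 48 x 33 mm, lying on the bench, not to be moved; origin at its underside
- gouge_by: loose gouge with mushroom handle, 108 x 25 x 19 mm, lying on the bench, not to be moved; origin at its underside
- baren_by: loose round baren with strap handle, 100 x 100 x 40 mm, lying on the bench, not to be moved; origin at its underside
- bail_pin (a point): centre of the pin on the lever about which the bail turns, 18 mm from lever_pivot and 0.2 rad behind the handle: seen from the pivot it lies at the angle (latch_lever - 0.2) out of straight down. With the lever wide open it stands in front of the case level with the pivot, which gives the bail the slack to pass over the lip.

How it is judged:
By the outcome, as a careful person would: the job done as asked, in the order asked, and still so for the second after the job is handed in, with the robot touching nothing.
It also fails if it takes over 53 s, if anything falls off the work surface, if the arm or the gripper's body presses on something with over 40 N, if the wrist force passes 120 N, or if a joint passes its speed limit or range.

## Working session

There is one attempt and no reset: what is moved stays moved. The work goes in short steps, Python scripts to look and compute and a tool call to move; the robot and the scene stay as the last step left them, time stands still between calls to the robot, and variables do not carry over. Pictures are saved under pics/ and viewed, and the job is handed in when it is done.

Besides the shell and the picture viewer there is one more tool, called after ">>>" as a command line: name --argument value ..., lists and objects as JSON in quotes. move_arm: Moves the arm, as the interface text tells. Its arguments: {"type":"object","properties":{"steps":{"type":"string"},"squeeze":{"type":"number"}},"required":["steps"]}

```bash
mkdir -p pics; ls
cat > h.py <<'E'
import numpy as np, cv2, json
from cell import arm
from scipy.spatial.transform import Rotation as R
def snap(name,tag):
    d=arm.get_image(name); cv2.imwrite(f'pics/{tag}.png',d['img']); 
    np.savez(f'pics/{tag}.npz',**{k:np.asarray(v) for k,v in d.items()}); return d
def load(tag): 
    z=np.load(f'pics/{tag}.npz'); return {k:z[k] for k in z.files}
def K(d):
    f=240/np.tan(np.radians(float(d['vfov']))/2); return f
def px2w(d,u,v,z=None):
    f=K(d); k1=float(d['k1'])
    xd=(u-float(d['cx']))/f; yd=(v-float(d['cy']))/f
    x,y=xd,yd
    for _ in range(20):
        s=1+k1*(x*x+y*y); x,y=xd/s,yd/s
    if z is None: z=d['z_map'][int(round(v)),int(round(u))]
    p=np.array([x*z,-y*z,-z,1]); return (d['extrinsics']@p)[:3]
def w2px(d,p):
    q=np.linalg.inv(d['extrinsics'])@np.append(p,1); x=q[0]/-q[2]; y=-q[1]/-q[2]
    s=1+float(d['k1'])*(x*x+y*y); f=K(d); return np.array([float(d['cx'])+f*x*s,float(d['cy'])+f*y*s])
def cloud(d):
    v,u=np.mgrid[0:480,0:640]; f=K(d); xd=(u-float(d['cx']))/f; yd=(v-float(d['cy']))/f
    x,y=xd.copy(),yd.copy()
    for _ in range(20):
        s=1+float(d['k1'])*(x*x+y*y); x,y=xd/s,yd/s
    z=d['z_map']; P=np.stack([x*z,-y*z,-z],-1); E=d['extrinsics']
    W=P@E[:3,:3].T+E[:3,3]; W[z==0]=np.nan; return W
E
python3 - <<'E'
from h import *
for n in ['scene','side','wrist']:
    d=snap(n,n+'0'); print(n,d['vfov'],d['k1'],d['extrinsics'].round(3).tolist())
s=arm.observe(); print(s)
E
```

```text
pics
scene 48.43617752450318 -0.009289811019203158 [[-0.888, 0.314, -0.336, 0.175], [-0.46, -0.615, 0.641, 0.792], [-0.006, 0.724, 0.69, 0.976], [0.0, 0.0, 0.0, 1.0]]
side 44.633083439213586 -0.12847365247392553 [[0.866, 0.291, -0.407, 0.07], [-0.501, 0.503, -0.705, -0.947], [-0.001, 0.814, 0.581, 0.88], [0.0, 0.0, 0.0, 1.0]]
wrist 68.08872965083764 -0.04890869160501134 [[1.0, -0.001, 0.002, 0.625], [0.001, 0.967, 0.255, 0.068], [-0.002, -0.255, 0.967, 0.383], [0.0, 0.0, 0.0, 1.0]]
{'clock': 0.15, 'joints': array([-0.10259164,  0.43508649,  0.02497755,  1.57386415, -0.01158275,
        1.13398685, -0.07509643]), 'dq': array([-8.85034054e-05, -2.57998284e-03, -1.56095256e-03, -3.32299214e-03,
        1.70745860e-03, -2.09704841e-03, -1.09305842e-03]), 'joint_efforts': array([ 9.13879558e-04, -6.68263149e+01,  9.85680185e-01, -3.14695251e+01,
       -6.03506877e-02,  3.94195947e-02,  8.07748006e-05]), 'position': array([ 6.24626181e-01, -5.90083263e-05,  2.26119918e-01]), 'ee_rot': array([-4.59248319e-05,  1.57198978e+00, -1.54305327e-04]), 'force': array([-0.43603023, -0.00723593,  0.34973053]), 'ft_torque': array([ 0.03086787, -0.00708475, -0.01007461]), 'width': 1.0030504779047376}
```

View pics/scene0.png

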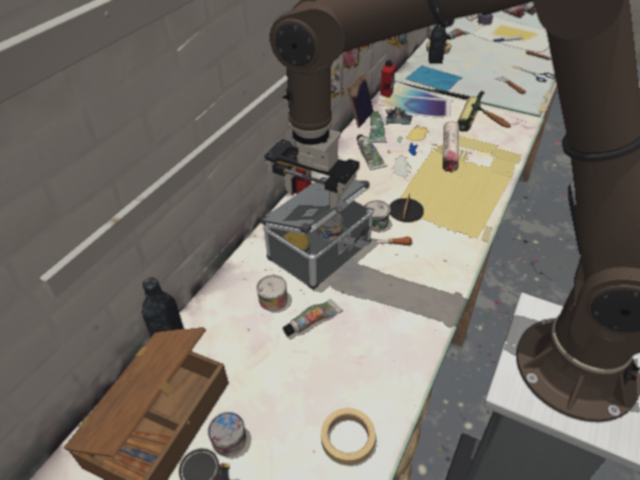

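View pics/side0.png

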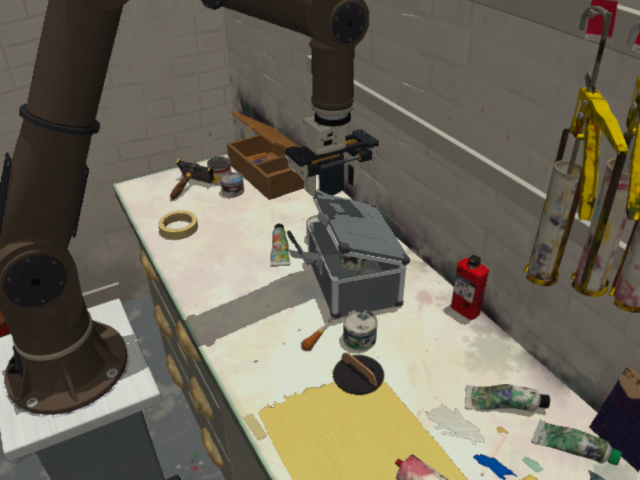

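View pics/wrist0.png

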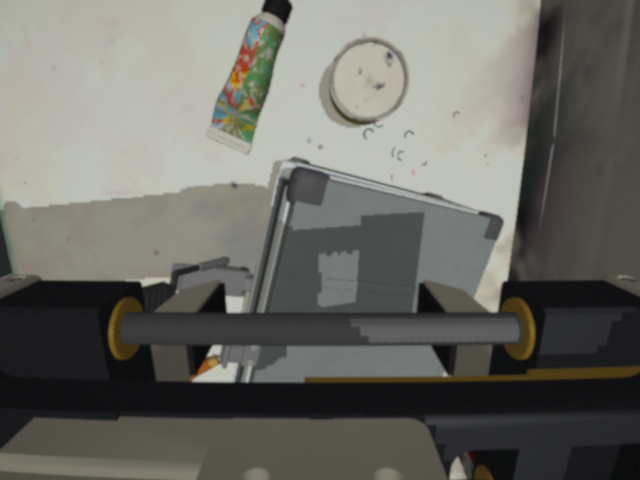

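The scene and side views show the case ahead with its lid ajar and the latch facing the robot. Tin a/tube and tin b/gouge/baren sit on either side of it. I'll enlarge these areas next.

Run:
```python
from h import *
for t,(x0,x1,y0,y1) in {'scene0':(250,420,150,310),'side0':(260,420,170,370)}.items():
    i=cv2.imread(f'pics/{t}.png')[y0:y1,x0:x1]; s=min(800/i.shape[1],600/i.shape[0]); cv2.imwrite(f'pics/{t}c.png',cv2.resize(i,None,fx=s,fy=s,interpolation=cv2.INTER_CUBIC)); print(t,s)
W=cloud(load('side0')); W2=cloud(load('scene0'))
for n,A in (('side',W),('scene',W2)):
    m=(A[...,0]>.4)&(A[...,0]<.9)&(abs(A[...,1])<.3)&(A[...,2]>-.01)&(A[...,2]<.01)
    print(n,np.nanmedian(A[m][:,2]),m.sum())
```

```text
scene0 3.75
side0 3.0
side 0.0017261016999817747 18682
scene -0.0002668522881288937 23434
```

View pics/scene0c.png

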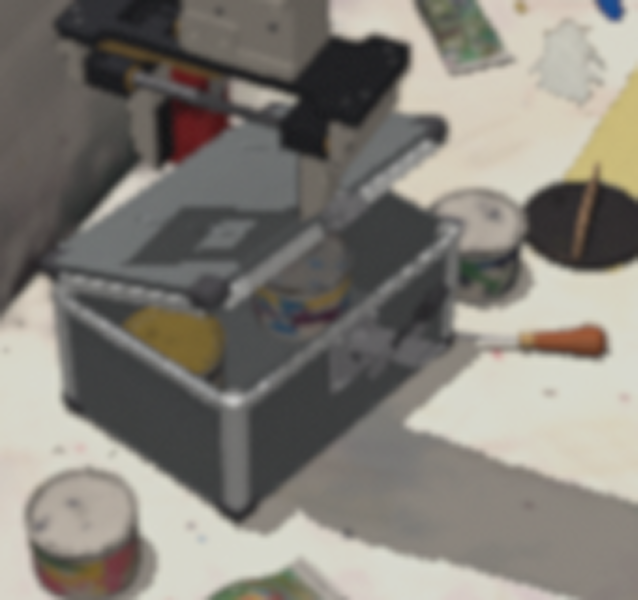

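View pics/side0c.png

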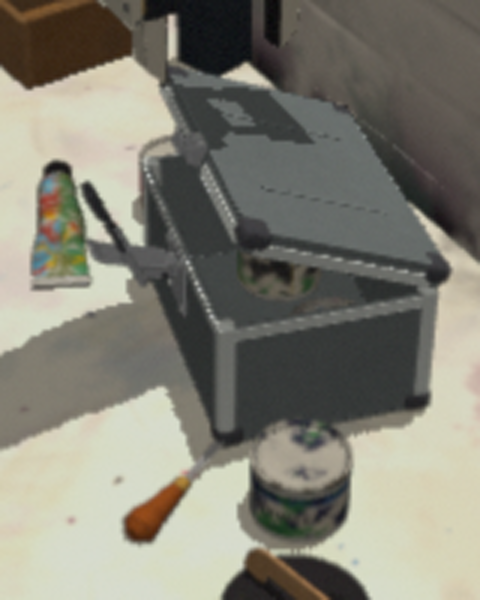

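Run:
```python
from h import *
A=cloud(load('side0'));B=cloud(load('scene0'))
def reg(W,pts):
    m=np.zeros((480,640),np.uint8); cv2.fillPoly(m,[np.array(pts,np.int32)],1); P=W[m>0]; P=P[~np.isnan(P[:,0])]; return P
def plane(P):
    for _ in range(4):
        c=P.mean(0); n=np.linalg.svd(P-c,full_matrices=False)[2][2]; r=(P-c)@n; P=P[abs(r)<max(.003,1.5*r.std())]
    return n,c,r.std(),len(P)
def S(l): return [(260+x/3,170+y/3) for x,y in l]
def C(l): return [(250+x/3.75,150+y/3.75) for x,y in l]
for n,P in {'side end':reg(A,S([(250,340),(410,310),(410,385),(250,415)])),'side front':reg(A,S([(155,190),(200,310),(210,400),(160,285)])),
 'scene front':reg(B,C([(260,400),(325,350),(325,420),(260,480)])),'scene end':reg(B,C([(80,320),(215,405),(215,480),(80,395)])),
 'lid side':reg(A,S([(330,130),(420,250),(280,220),(230,150)])),'lid scene':reg(B,C([(120,260),(260,190),(250,260),(130,270)]))}.items():
    nn,c,s,k=plane(P); nn=nn*np.sign(nn[2] if abs(nn[2])>.5 else (-nn[0] if abs(nn[0])>abs(nn[1]) else -nn[1])); print(n,nn.round(4),c.round(4),'sd',round(s,4),k,'yaw',np.degrees(np.arctan2(nn[1],nn[0])).round(2))
for t,u,v in [('S',222,330),('S',148,160),('S',435,283),('S',228,435)]:
    u,v=S([(u,v)])[0]; print(t,u,v,px2w(load('side0'),u,v).round(4))
for u,v in [(235,400),(452,230),(65,285),(238,515)]:
    u,v=C([(u,v)])[0]; print(u,v,px2w(load('scene0'),u,v).round(4))
```

```text
side end [-0.248  -0.9687 -0.0069] [ 0.6203 -0.1692  0.0664] sd 0.0014 1276 yaw -104.36
side front [-0.9682  0.2488 -0.0268] [ 0.5651 -0.053   0.0664] sd 0.0011 390 yaw 165.59
scene front [-0.9704  0.2414 -0.0085] [0.583  0.0129 0.0641] sd 0.0012 381 yaw 166.03
scene end [-0.2478 -0.9688  0.0071] [0.6697 0.0448 0.0645] sd 0.0011 757 yaw -104.35
lid side [ 0.3762 -0.0963  0.9215] [ 0.6538 -0.0998  0.1642] sd 0.001 1290 yaw -14.35
lid scene [ 0.3766 -0.0992  0.9211] [0.6485 0.0019 0.1751] sd 0.001 417 yaw -14.76
S 334.0 280.0 [ 0.5426 -0.1513  0.1148]
S 309.3333333333333 223.33333333333334 [0.5963 0.0532 0.1173]
S 405.0 264.3333333333333 [ 0.6937 -0.1894  0.122 ]
S 336.0 315.0 [ 0.5471 -0.1531  0.0165]
312.6666666666667 256.6666666666667 [0.5969 0.0577 0.1096]
370.5333333333333 211.33333333333334 [ 0.5427 -0.1425  0.1124]
267.3333333333333 226.0 [0.7343 0.0292 0.1236]
313.4666666666667 287.33333333333337 [0.5916 0.0682 0.0177]
```

```bash
cat >> h.py <<'E'
yaw=-np.radians(14.35); ex=np.array([np.cos(yaw),np.sin(yaw),0]); ey=np.array([-np.sin(yaw),np.cos(yaw),0])
C0=.6415*ex+.0996*ey; Rc=np.stack([ex,ey,[0,0,1]],1)
def c2w(p): return C0+Rc@np.asarray(p)
def w2c(p): return (np.asarray(p)-C0)@Rc
E
python3 - <<'E'
from h import *
A=cloud(load('side0'));B=cloud(load('scene0'))
print(c2w([0,0,0]),c2w([-.094,0,.09]))
for n,W,dz in (('side',A,-.0017),('scene',B,0)):
    P=W[~np.isnan(W[...,0])]; P=w2c(P); P[:,2]+=dz
    m=(P[:,0]<-.084)&(P[:,0]>-.25)&(abs(P[:,1])<.04)&(P[:,2]>.02)&(P[:,2]<.2)
    Q=P[m]*1000; Q=Q[np.argsort(Q[:,0])]; print(n,len(Q)); 
    im=np.zeros((500,700,3),np.uint8)+255
    for q in Q: cv2.circle(im,(int(650+4*(q[0]+80)),int(480-4*(q[2]-50))),2,(0,0,255) if abs(q[1])<12 else (255,0,0) if q[1]>0 else (0,160,0),-1)
    for k in range(-220,-79,20): cv2.putText(im,str(k),(650+4*(k+80),495),0,.4,0)
    for k in range(60,170,20): cv2.putText(im,str(k),(0,480-4*(k-50)),0,.4,0)
    cv2.circle(im,(650-56,480-160),5,(0,0,0),1)
    cv2.imwrite(f'pics/prof_{n}.png',im)
E
python3 -c "
import cv2,numpy as np
a=cv2.imread('pics/prof_side.png');b=cv2.imread('pics/prof_scene.png');cv2.imwrite('pics/prof.png',cv2.resize(np.vstack([a,b]),None,fx=.6,fy=.6))
i=cv2.imread('pics/scene0.png')[210:280,320:420];cv2.imwrite('pics/sc1.png',cv2.resize(i,None,fx=7,fy=7,interpolation=cv2.INTER_CUBIC))
i=cv2.imread('pics/side0.png')[220:290,280:340];cv2.imwrite('pics/si1.png',cv2.resize(i,None,fx=8,fy=8,interpolation=cv2.INTER_CUBIC))"
```

```text
[ 0.6461704  -0.06249981  0.        ] [ 0.55510322 -0.03920243  0.09      ]
side 371
scene 315
```

View pics/prof.png

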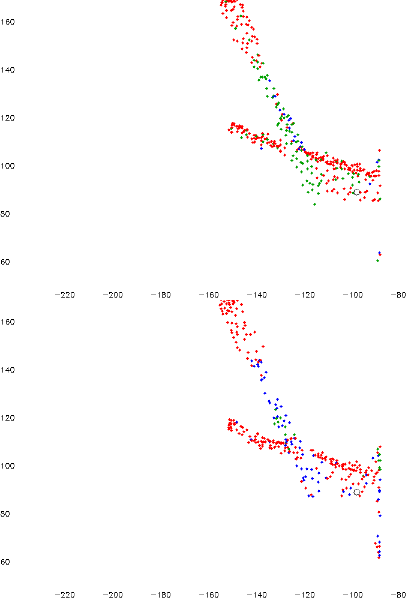

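View pics/sc1.png

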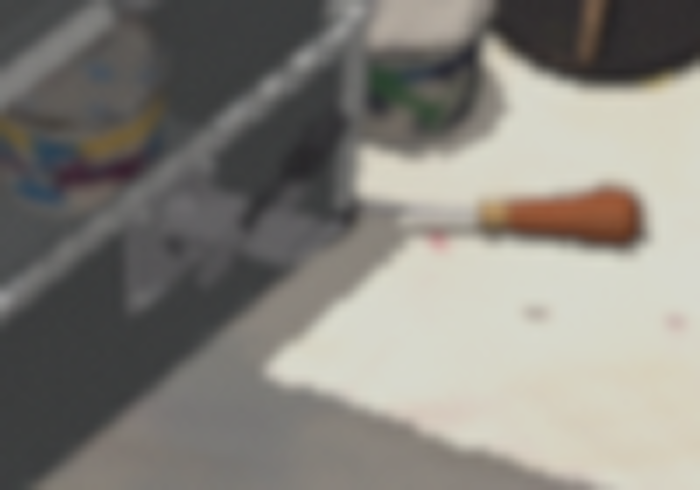

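View pics/si1.png

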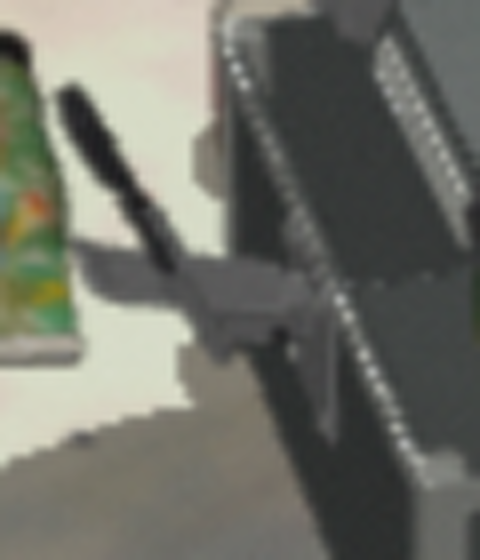

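The depth profiles give: case yaw −14.35°, lid at about 0.40 rad, lever at about 1.92, bail leaning out about 0.48 rad. The handle end is near case (−152, 117) mm and the tab end near (−152, 168) mm. First I'll turn the jaws to lie along case y, shut them and move over the lid front.

>>> move_arm --steps "0 -0.050 -0.027 -0.125 255; 0 -0.050 -0.027 -0.25 255; 0 -0.050 -0.027 -0.375 255; 0 -0.050 -0.027 -0.5 255; 0 -0.050 -0.027 -0.625 255; 0 -0.050 -0.027 -0.75 255; 0 -0.050 -0.027 -0.875 255; 0 -0.050 -0.027 -1.0 255; 0 -0.050 -0.027 -1.125 255; 0 -0.050 -0.027 -1.22 255" --squeeze 10

```text
clock: 0.98
position: [0.5978, -0.0501, 0.2264]
ee_rot: [-0.952, 1.353, 0.952]
force: [0.3, 0.1, -0.1]
width: 0.324
```

>>> move_arm --steps "0.01 0 0 -0.1 255; 0.03 0 0 -0.1 255; 0.04 0 0 -0.1 255; 0.05 0 0 -0.1 255; 0.06 0 0 -0.1 255; 0.07 0 0 -0.1 255; 0.075 0 0 -0.1 255; 0.08 0 0 -0.1 255"

```text
clock: 1.65
position: [0.5978, -0.05, 0.1461]
ee_rot: [-1.022, 1.318, 1.023]
force: [-1.1, 0.9, 2.1]
width: 0.003
```

>>> move_arm --steps "0.005 0 0 0 255; 0.009 0 0 0 255; 0.012 0 0 0 255; 0.014 0 0 0 255; 0.014 0 0 0 255"

```text
clock: 2.07
position: [0.5981, -0.05, 0.1342]
ee_rot: [-1.023, 1.317, 1.022]
force: [-6.6, 0.3, 14.1]
width: 0.005
```

Run:
```python
from h import *
s=arm.observe(); print(s['clock'],s['position'],s['force'],R.from_rotvec(s['ee_rot']).as_matrix().round(3))
d=snap('wrist','wrist1')
W=cloud(snap('side','side1')); P=w2c(W[~np.isnan(W[...,0])]); P[:,2]-=.0017
m=(abs(P[:,1])<.1)&(abs(P[:,0])<.07)&(P[:,2]>.12)&(P[:,2]<.145); Q=P[m]
print(len(Q),np.linalg.lstsq(np.c_[Q,np.ones(len(Q))][:,[0,1,3]],Q[:,2],rcond=None)[0])
```

```text
2.0667 [ 0.59806826 -0.04999688  0.13420921] [-6.55954857  0.29437248 14.1188414 ] [[ 0.001 -0.969  0.248]
 [-0.     0.248  0.969]
 [-1.    -0.001 -0.   ]]
2377 [0.00039196 0.00095011 0.13410991]
```

View pics/wrist1.png

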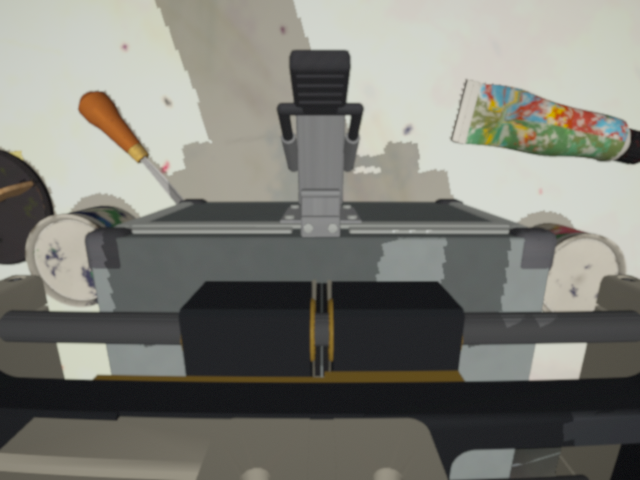

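View pics/side1.png

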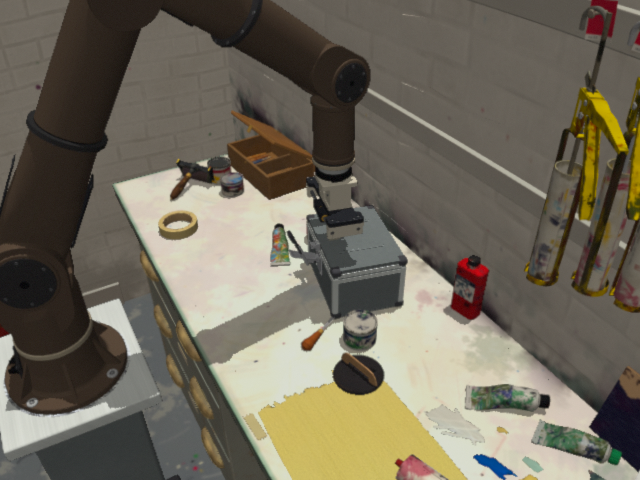

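The lid is shut: its top is flat at 134 mm and the contact force is 14 N. The wrist view shows the tab centred at (320, 80), the bail arms at (285, 125) and (355, 125), and the keeper at (321, 215). Next I'll measure the latch in this view.

Run:
```python
from h import *
d=load('wrist1')
for u,v in [(320,56),(320,70),(320,85),(320,98),(295,80),(345,80),(284,108),(358,108),(283,125),(358,125),(292,160),(350,160),(320,130),(320,160),(320,180),(306,212),(321,212),(338,212),(305,228),(338,228),(321,228),(105,260),(540,260)]:
    print(u,v,(w2c(px2w(d,u,v))*1000).round(1))
i=cv2.imread('pics/wrist1.png')[40:240,250:390]; cv2.imwrite('pics/w1c.png',cv2.resize(i,None,fx=3,fy=3,interpolation=cv2.INTER_CUBIC))
```

```text
320 56 [-148.7    0.   167.7]
320 70 [-144.5    0.   168. ]
320 85 [-141.1    0.   161.6]
320 98 [-138.    -0.   153.8]
295 80 [-142.2   -8.3  164.4]
345 80 [-142.3    8.3  163.8]
284 108 [-135.7  -14.   145. ]
358 108 [-135.9   14.9  143. ]
283 125 [-130.2  -15.7  134.3]
358 125 [-130.2   15.9  133.9]
292 160 [-115.3  -14.7  102.9]
350 160 [-115.3   15.2  103.4]
320 130 [-129.8   -0.2  108.6]
320 160 [-115.3   -0.2  105.2]
320 180 [-105.    -0.3  101.3]
306 212 [-92.4  -6.6 129.1]
321 212 [-92.3   0.3 128.7]
338 212 [-92.5   8.1 129.5]
305 228 [-118.1    0.6  291. ]
338 228 [-85.8   8.  133.5]
321 228 [-85.5   0.3 132. ]
105 260 [ -70.6 -101.4  133.8]
540 260 [-70.4 104.2 132.6]
```

View pics/w1c.png

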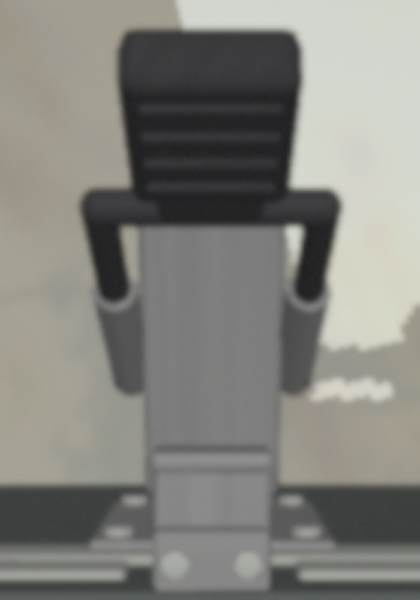

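>>> move_arm --steps "-0.02 0 0 0 0; -0.05 0 0 0 0; -0.05 0.02 0 0 0; -0.05 0.05 0 0 0; -0.05 0.08 0 0 0; -0.05 0.095 0 0 0; -0.05 0.095 0 0 0; -0.04 0.095 0 0 0; -0.025 0.095 0 0 0; -0.017 0.095 0 0 0"

```text
clock: 3.0
position: [0.5066, -0.0269, 0.1482]
ee_rot: [-1.022, 1.318, 1.022]
force: [-0.8, 0.5, -0.8]
width: 0.677
```

>>> move_arm --steps "0 0 0 0 150; 0 0 0 0 180; 0 0 0 0 200; 0 0 0 0 215; 0 0 0 0 225; 0 0 0 0 230; 0 0 0 0 235; 0 0 0 0 235" --squeeze 4

```text
clock: 3.67
position: [0.506, -0.0265, 0.15]
ee_rot: [-1.023, 1.317, 1.022]
force: [-1.9, -2.3, 1.0]
width: 0.216
```

Run:
```python
from h import *
s=arm.observe(); print(s['clock'],w2c(s['position'])*1000,s['force']@Rc,s['width']*92)
d=snap('wrist','wrist2');d=snap('side','side2')
i=d['img'][210:310,260:400];cv2.imwrite('pics/si2c.png',cv2.resize(i,None,fx=5,fy=5,interpolation=cv2.INTER_CUBIC))
```

```text
3.6667 [-1.44710733e+02  9.90114158e-02  1.49950085e+02] [-1.29764938 -2.69784732  0.96270734] 19.888026120490306
```

View pics/wrist2.png

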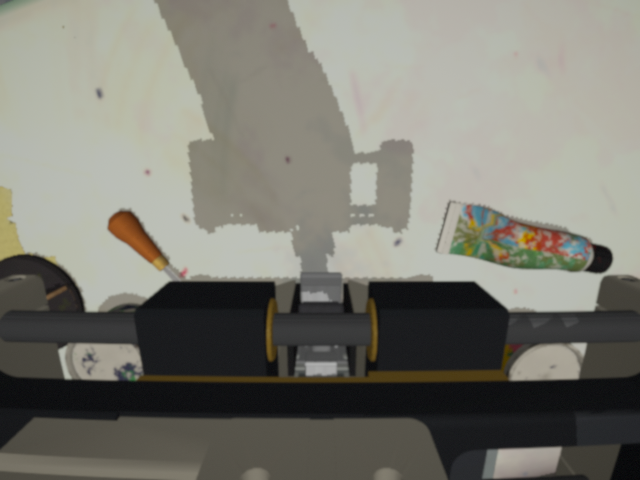

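View pics/si2c.png

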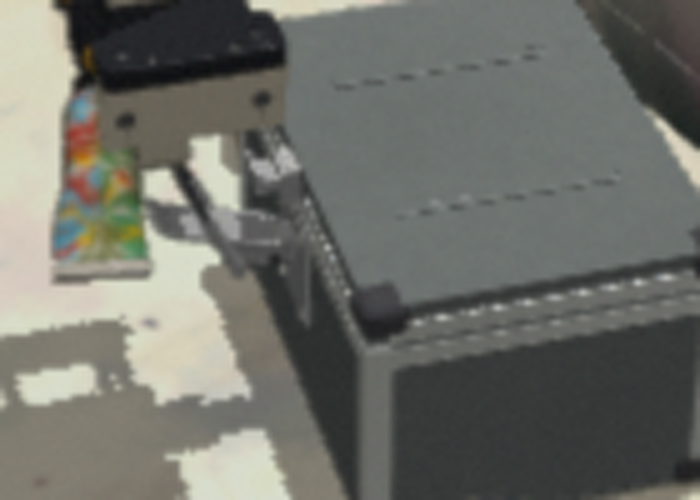

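The tab is gripped (opening 19.9 mm). Now I'll swing the bail in an arc over the lip.

>>> move_arm --steps "-0.003 -0.006 0 0 235; -0.006 -0.013 0 0 235; -0.008 -0.020 0 0 235; -0.010 -0.027 0 0 235; -0.010 -0.034 0 0 235; -0.010 -0.040 0 0 235; -0.009 -0.046 0 0 235; -0.008 -0.051 0 0 235; -0.006 -0.055 0 0 235; -0.006 -0.055 0 0 235"

```text
clock: 4.6
position: [0.5602, -0.0405, 0.1554]
ee_rot: [-1.022, 1.317, 1.022]
force: [0.5, -1.0, 1.2]
width: 0.221
```

Run:
```python
from h import *
s=arm.observe(); print(s['clock'],w2c(s['position'])*1000,s['force']@Rc,s['width']*92)
d=snap('side','side3')
i=d['img'][200:310,260:400];a=cv2.resize(i,None,fx=5,fy=5,interpolation=cv2.INTER_CUBIC)
cv2.imwrite('pics/si3c.png',a)
d=snap('scene','scene3');i=d['img'][180:270,320:420];cv2.imwrite('pics/sc3c.png',cv2.resize(i,None,fx=6,fy=6,interpolation=cv2.INTER_CUBIC))
```

```text
4.6 [-8.87850776e+01  3.96331948e-02  1.55426082e+02] [ 0.69503223 -0.87744112  1.15803151] 20.331654694951062
```

View pics/si3c.png

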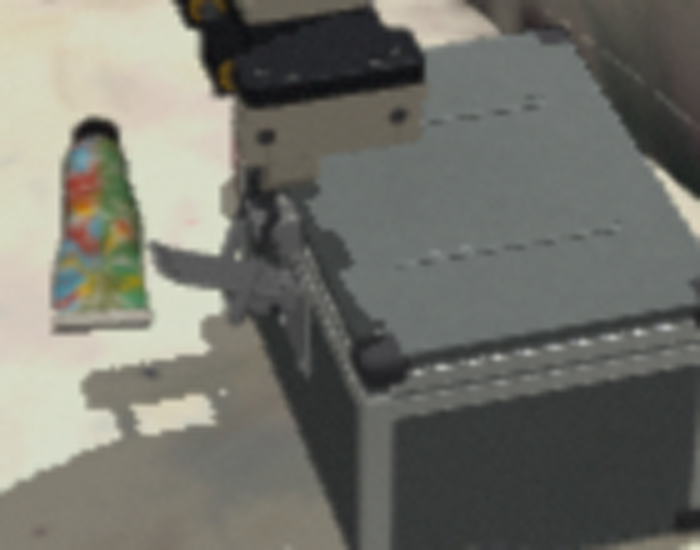

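View pics/sc3c.png

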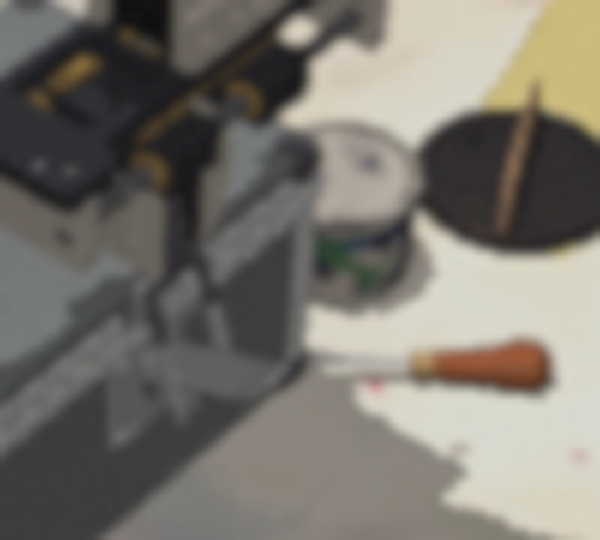

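```bash
cat >> h.py <<'E'
def prof(tags,out):
    ims=[]
    for t in tags:
        P=cloud(load(t)); P=w2c(P[~np.isnan(P[...,0])]); P[:,2]-= .0017 if 'side' in t else 0
        m=(P[:,0]<-.06)&(P[:,0]>-.2)&(abs(P[:,1])<.024)&(P[:,2]>.02)&(P[:,2]<.19); Q=P[m]*1000
        im=np.zeros((560,480,3),np.uint8)+255
        X=lambda x:int(450+3*(x+60)); Z=lambda z:int(540-3*(z-15))
        for k in range(-180,-59,20): cv2.line(im,(X(k),0),(X(k),560),(225,225,225));cv2.putText(im,str(k),(X(k),555),0,.4,0)
        for k in range(20,190,20): cv2.line(im,(0,Z(k)),(480,Z(k)),(225,225,225));cv2.putText(im,str(k),(0,Z(k)),0,.4,0)
        for q in Q: cv2.circle(im,(X(q[0]),Z(q[2])),2,(0,0,255) if abs(q[1])<10 else (255,0,0) if q[1]>0 else (0,160,0),-1)
        cv2.circle(im,(X(-94),Z(90)),5,(0,0,0),1); cv2.circle(im,(X(-94),Z(133)),7,(0,0,0),1); ims.append(im)
    im=np.hstack(ims); s=min(1,800/im.shape[1]); cv2.imwrite(out,cv2.resize(im,None,fx=s,fy=s,interpolation=cv2.INTER_AREA))
E
python3 -c "
from h import *
prof(['side3','scene3'],'pics/p3.png')"
```

```text
(no output)
```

View pics/p3.png

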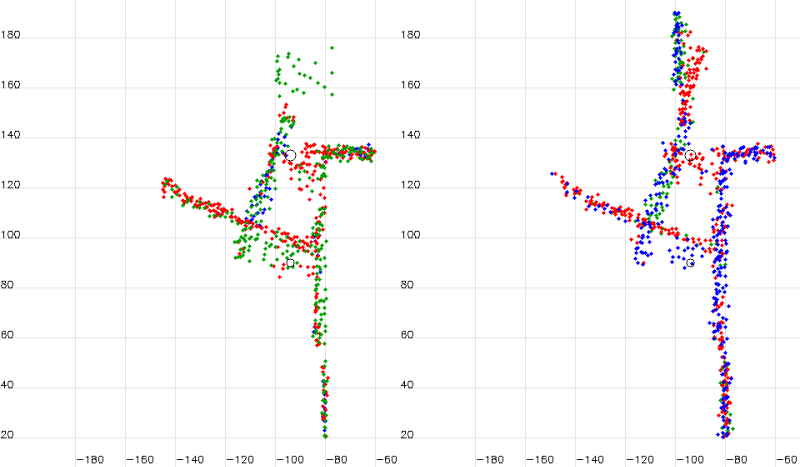

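The profile puts the bar at about (−94, 146), directly above the channel. Lowering it now.

>>> move_arm --steps "0.003 0 0 0 235; 0.006 0.0005 0 0 235; 0.009 0.001 0 0 235; 0.011 0.001 0 0 235; 0.013 0.0015 0 0 235; 0.014 0.0015 0 0 235; 0.014 0.0015 0 0 235"

```text
clock: 5.28
position: [0.5578, -0.0398, 0.1417]
ee_rot: [-1.023, 1.317, 1.022]
force: [0.3, -3.2, 3.3]
width: 0.216
```

Run:
```python
from h import *
s=arm.observe(); print(s['clock'],w2c(s['position'])*1000,s['force']@Rc,s['width']*92)
snap('side','side4');snap('scene','scene4');prof(['side4','scene4'],'pics/p4.png')
i=cv2.imread('pics/side4.png')[200:310,260:400];cv2.imwrite('pics/si4c.png',cv2.resize(i,None,fx=5,fy=5,interpolation=cv2.INTER_CUBIC))
```

```text
5.2833 [-9.12031563e+01  1.40217424e-01  1.41745209e+02] [ 1.11295408 -3.06473513  3.30710448] 19.84298678165822
```

View pics/p4.png

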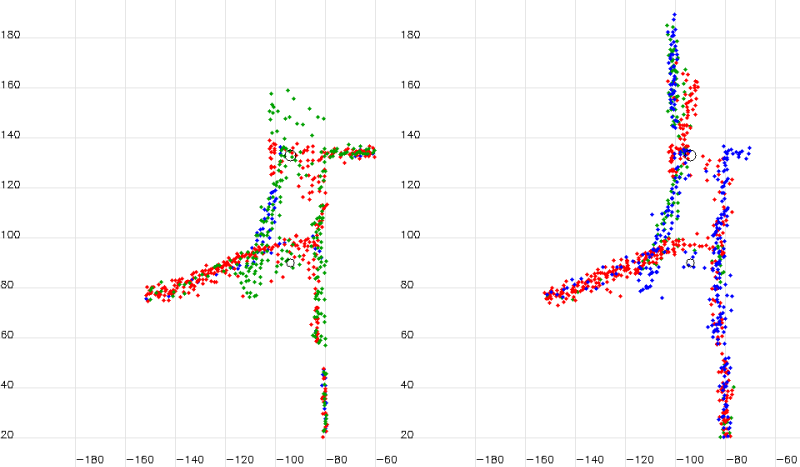

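View pics/si4c.png

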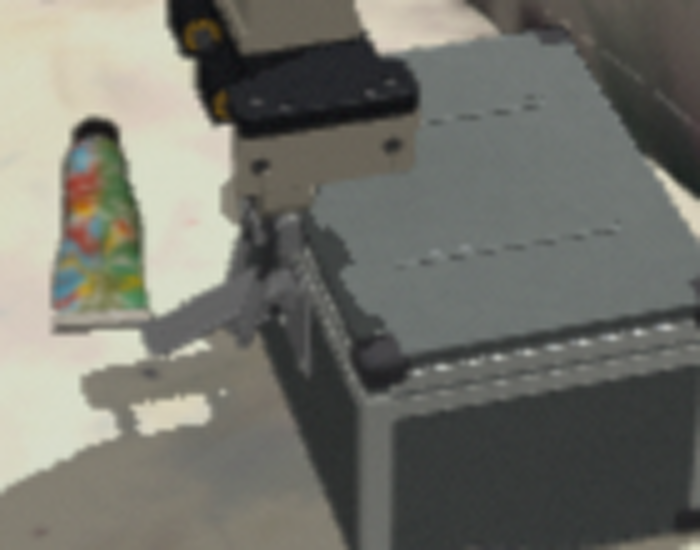

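>>> move_arm --steps "0.001 0 0 0 235; 0.002 0 0 0 235; 0.0025 0 0 0 235; 0.0025 0 0 0 235"

```text
clock: 5.72
position: [0.5579, -0.0398, 0.1394]
ee_rot: [-1.023, 1.317, 1.022]
force: [0.2, -3.2, 4.3]
width: 0.214
```

Run:
```python
from h import *
s=arm.observe(); print(s['clock'],w2c(s['position'])*1000,s['force']@Rc,s['width']*92)
snap('side','side5');snap('scene','scene5');prof(['side5','scene5'],'pics/p5.png')
```

```text
5.7167 [-9.10964180e+01  8.67535007e-02  1.39423714e+02] [ 1.00179246 -3.06943039  4.2852657 ] 19.69683074937527
```

View pics/p5.png

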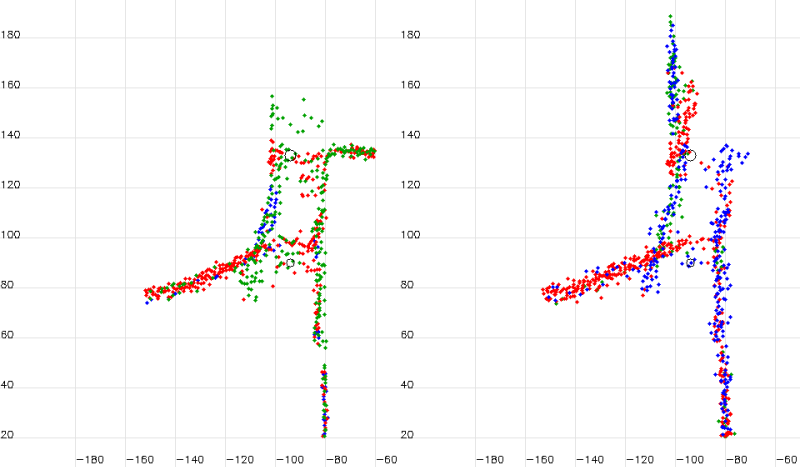

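The bar is seated: the pads now slip with no further lever motion, and the lever reads about 1.2. I'll release and lift, then move out above the handle.

>>> move_arm --steps "0 0 0 0 200; 0 0 0 0 100; 0 0 0 0 50; 0 0 0 0 0; -0.02 0 0 0 0; -0.05 0 0 0 0; -0.08 0 0 0 0; -0.09 0.02 0 0 0; -0.09 0.05 0 0 100; -0.09 0.055 0 0 255"

```text
clock: 6.65
position: [0.5012, -0.0244, 0.2297]
ee_rot: [-1.023, 1.318, 1.025]
force: [-1.5, 0.6, -0.8]
width: 0.623
```

Run:
```python
from h import *
s=arm.observe(); print(s['clock'],w2c(s['position'])*1000,s['force']@Rc,s['width']*92)
snap('side','side6');snap('scene','scene6');snap('wrist','wrist6');prof(['side6','scene6'],'pics/p6.png')
i=cv2.imread('pics/side6.png')[200:310,260:400];cv2.imwrite('pics/si6c.png',cv2.resize(i,None,fx=5,fy=5,interpolation=cv2.INTER_CUBIC))
```

```text
6.65 [-149.92414769    0.9631751   229.65121736] [-1.54465715  0.17901548 -0.83316639] 57.35377878173995
```

View pics/p6.png

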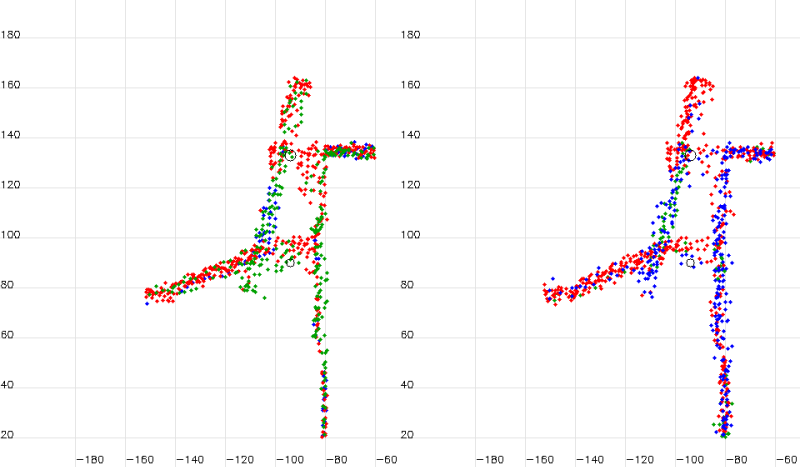

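View pics/si6c.png

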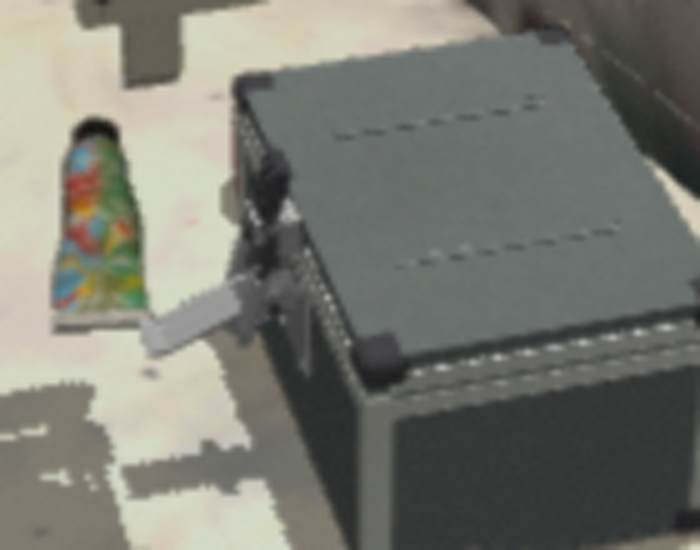

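View pics/wrist6.png

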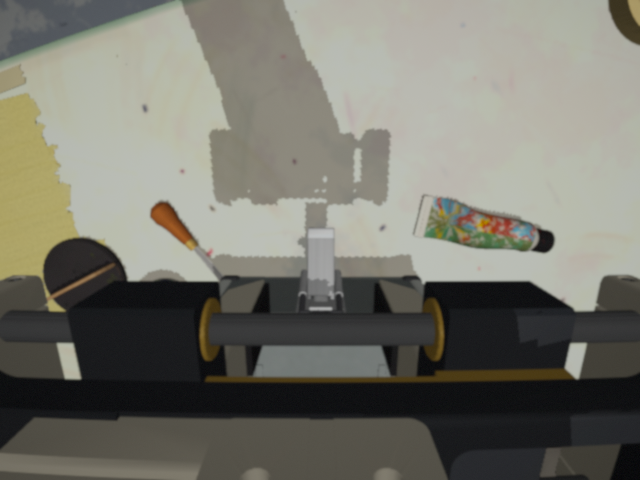

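The bail's bar is in the keeper, with the tab top at about z = 164 mm, and the handle sits at about 1.2 rad. I'll shut the fingers and press the handle down from above.

>>> move_arm --steps "0 0 0 0 255; 0.03 0 0 0 255; 0.06 0 0 0 255; 0.09 0 0 0 255; 0.11 0 0 0 255; 0.13 0 0 0 255; 0.14 0 0 0 255; 0.145 0 0 0 255; 0.15 0 0 0 255; 0.155 0 0 0 255" --squeeze 15

```text
clock: 7.63
position: [0.5057, -0.0262, 0.0746]
ee_rot: [-1.023, 1.316, 1.021]
force: [0.3, 0.4, 3.3]
width: 0.007
```

>>> move_arm --steps "0.003 0 0 0 255; 0.006 -0.001 0 0 255; 0.009 -0.001 0 0 255; 0.012 -0.002 0 0 255; 0.015 -0.002 0 0 255; 0.018 -0.003 0 0 255; 0.018 -0.003 0 0 255"

```text
clock: 8.22
position: [0.5075, -0.0268, 0.0558]
ee_rot: [-1.022, 1.318, 1.023]
force: [-0.2, 0.0, 1.1]
width: 0.003
```

Run:
```python
from h import *
s=arm.observe(); print(s['clock'],w2c(s['position'])*1000,s['force']@Rc,s['width']*92)
snap('side','side7');snap('scene','scene7');prof(['side7','scene7'],'pics/p7.png')
```

```text
8.2167 [-143.17595815    0.21314217   55.80908042] [-0.20851824 -0.00895657  1.13948029] 0.320184468872594
```

View pics/p7.png

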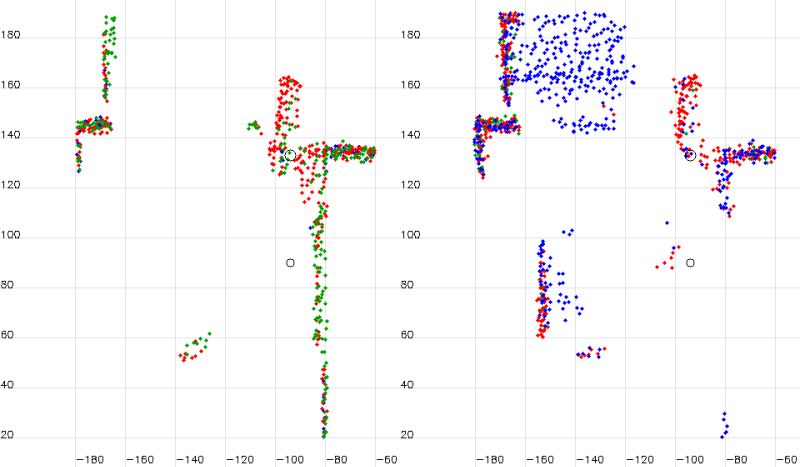

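>>> move_arm --steps "0.002 -0.001 0 0 255; 0.004 -0.002 0 0 255; 0.006 -0.003 0 0 255; 0.008 -0.0035 0 0 255; 0.009 -0.004 0 0 255; 0.009 -0.004 0 0 255"

```text
clock: 8.82
position: [0.5111, -0.0278, 0.0469]
ee_rot: [-1.022, 1.318, 1.023]
force: [-0.3, -0.6, 2.6]
width: 0.003
```

Run:
```python
from h import *
s=arm.observe(); print(s['clock'],w2c(s['position'])*1000,s['force']@Rc,s['width']*92)
snap('side','side8');snap('scene','scene8');prof(['side8','scene8'],'pics/p8.png')
```

```text
8.8167 [-1.39432334e+02  1.39227925e-01  4.68816543e+01] [-0.17762069 -0.61828697  2.58018784] 0.23307729354179754
```

View pics/p8.png

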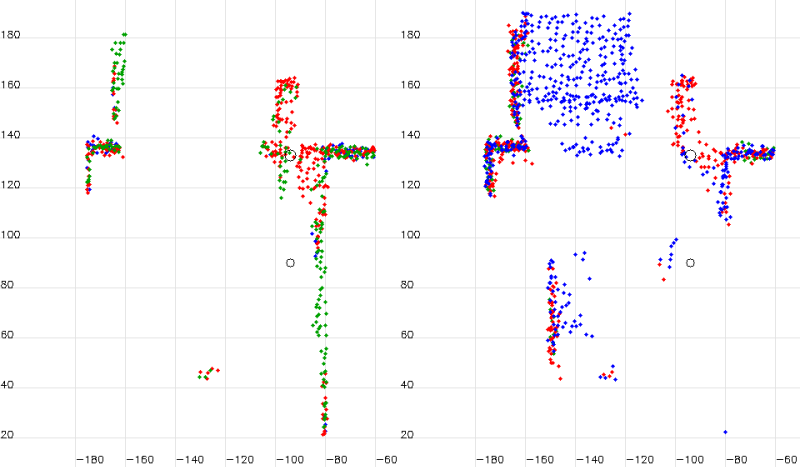

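The lever is at about 0.55 rad. The wrist can't lean, because moves only turn the tool about its own x. So I'll finish with the low front edge of the gripper body, moving gently: back off, drop low, then advance.

>>> move_arm --steps "0 0.02 0 0 255; 0 0.045 0 0 255; 0 0.056 0 0 255; 0.01 0.056 0 0 255; 0.03 0.056 0 0 255; 0.039 0.056 0 0 255; 0.041 0.056 0 0 255; 0.041 0.056 0 0 255"

```text
clock: 9.58
position: [0.4567, -0.0139, 0.0057]
ee_rot: [-1.022, 1.319, 1.024]
force: [0.5, -0.1, -0.1]
width: 0.005
```

Run:
```python
from h import *
s=arm.observe(); print(s['clock'],w2c(s['position'])*1000,s['force']@Rc,s['joints'].round(2))
snap('side','side9');snap('scene','scene9');prof(['side9','scene9'],'pics/p9.png')
```

```text
9.5833 [-1.95613694e+02  1.11758755e-01  5.72942487e+00] [ 0.54840304  0.04104882 -0.07339382] [ 0.08  0.51 -0.21  2.18  0.23  0.48  1.01]
```

View pics/p9.png

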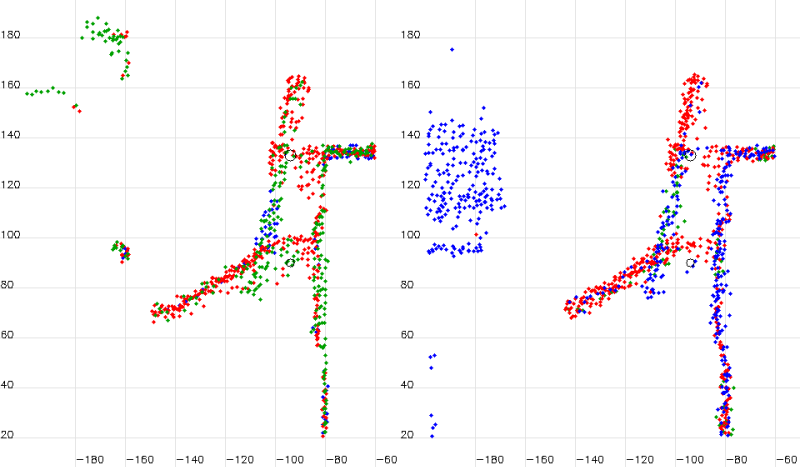

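View pics/side9.png

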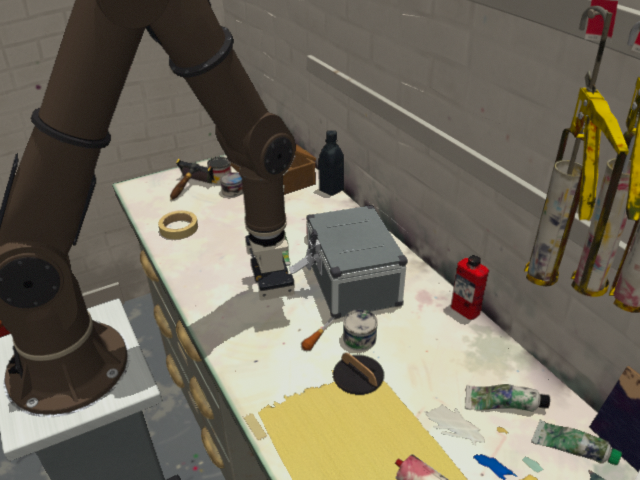

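The lever sprang back to about 1.1 rad with its bar still hooked, as expected while it is taut. I'll come in slightly higher so the body edge lands on the handle's face, then go down and in.

>>> move_arm --steps "-0.01 0 0 0 255; -0.01 -0.01 0 0 255; -0.01 -0.02 0 0 255; -0.01 -0.027 0 0 255; -0.007 -0.029 0 0 255; -0.004 -0.030 0 0 255; -0.001 -0.031 0 0 255; 0.001 -0.032 0 0 255; 0.001 -0.032 0 0 255"

```text
clock: 10.43
position: [0.4877, -0.0218, 0.0046]
ee_rot: [-1.022, 1.318, 1.023]
force: [-0.5, 0.0, 0.7]
width: 0.005
```

Run:
```python
from h import *
s=arm.observe(); print(s['clock'],w2c(s['position'])*1000,s['force']@Rc,s['joints'].round(2))
snap('side','side10');snap('scene','scene10');prof(['side10','scene10'],'pics/p10.png')
```

```text
10.4333 [-1.63639635e+02  9.61945040e-02  4.63694882e+00] [-0.51127077 -0.11141727  0.73892729] [ 0.1   0.54 -0.22  2.1   0.23  0.52  1.04]
```

View pics/p10.png

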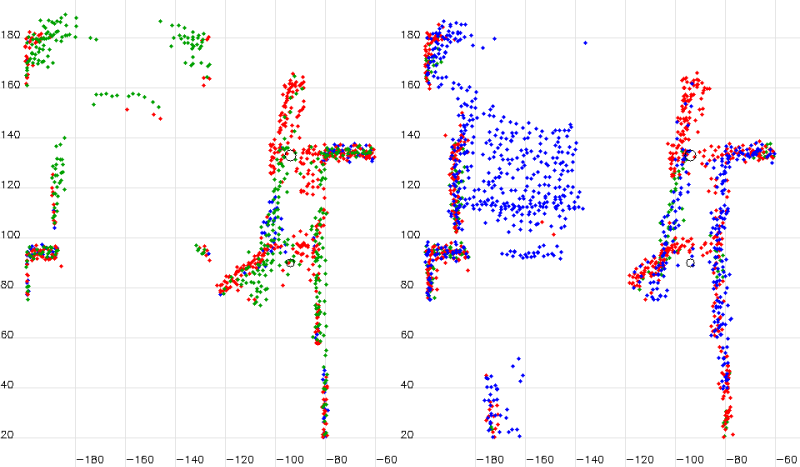

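>>> move_arm --steps "0 -0.002 0 0 255; 0 -0.004 0 0 255; 0 -0.006 0 0 255; 0 -0.008 0 0 255; 0 -0.010 0 0 255; 0 -0.012 0 0 255; 0 -0.013 0 0 255; 0 -0.013 0 0 255"

```text
clock: 11.2
position: [0.4977, -0.0248, 0.0044]
ee_rot: [-1.021, 1.322, 1.026]
force: [-7.2, 2.0, -0.6]
width: 0.0
```

Run:
```python
from h import *
s=arm.observe(); print(s['clock'],w2c(s['position'])*1000,s['force']@Rc,s['joints'].round(2))
snap('side','side11');snap('scene','scene11');prof(['side11','scene11'],'pics/p11.png')
```

```text
11.2 [-153.17520177   -0.27643745    4.41350337] [-7.47301509  0.19084818 -0.55832641] [ 0.1   0.56 -0.22  2.07  0.22  0.54  1.05]
```

View pics/p11.png

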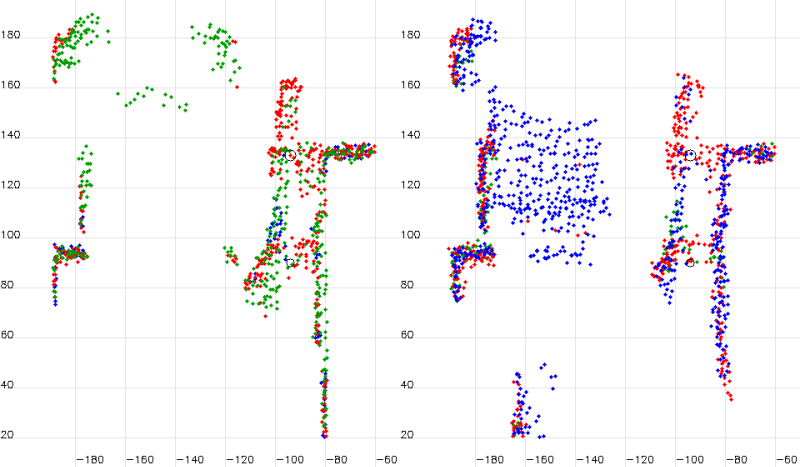

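>>> move_arm --steps "0 -0.0015 0 0 255; 0 -0.003 0 0 255; 0 -0.0045 0 0 255; 0 -0.006 0 0 255; 0 -0.007 0 0 255; 0 -0.008 0 0 255; 0 -0.008 0 0 255"

```text
clock: 11.88
position: [0.5051, -0.0268, 0.0042]
ee_rot: [-1.021, 1.322, 1.027]
force: [-7.2, 1.5, -3.5]
width: 0.006
```

Run:
```python
from h import *
s=arm.observe(); print(s['clock'],w2c(s['position'])*1000,s['force']@Rc,s['joints'].round(2))
snap('side','side12');snap('scene','scene12');prof(['side12','scene12'],'pics/p12.png')
```

```text
11.8833 [-145.47740072   -0.4069672     4.1621303 ] [-7.34923918 -0.3220355  -3.52071663] [ 0.11  0.57 -0.22  2.06  0.22  0.55  1.05]
```

View pics/p12.png

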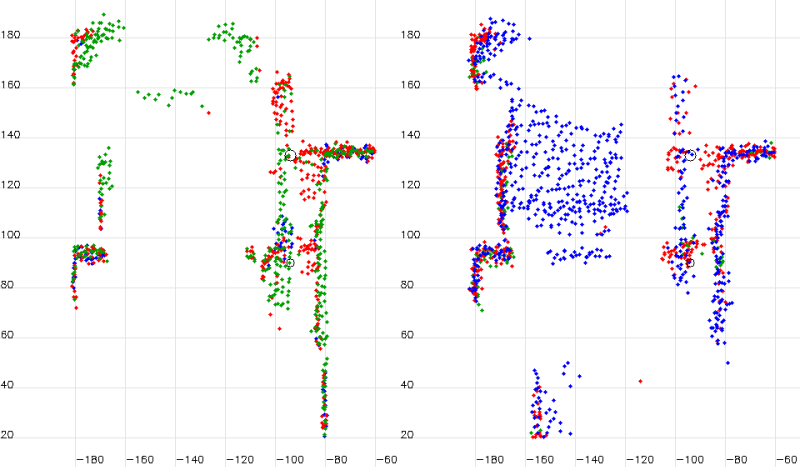

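>>> move_arm --steps "0 -0.001 0 0 255; 0 -0.002 0 0 255; 0 -0.003 0 0 255; 0 -0.004 0 0 255; 0 -0.004 0 0 255"

```text
clock: 12.4
position: [0.5098, -0.0279, 0.0044]
ee_rot: [-1.021, 1.321, 1.026]
force: [-8.2, 1.7, -2.8]
width: 0.004
```

Run:
```python
from h import *
s=arm.observe(); print(s['clock'],w2c(s['position'])*1000,s['force']@Rc,s['joints'].round(2))
```

```text
12.4 [-140.70896353   -0.26133401    4.42931766] [-8.31782774 -0.38123066 -2.82954276] [ 0.11  0.57 -0.22  2.04  0.22  0.55  1.06]
```

Run:
```python
from h import *
snap('side','side13');snap('scene','scene13');prof(['side13','scene13'],'pics/p13.png')
i=cv2.imread('pics/scene13.png')[190:290,300:420];cv2.imwrite('pics/sc13c.png',cv2.resize(i,None,fx=6,fy=6,interpolation=cv2.INTER_CUBIC))
```

```text
(no output)
```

View pics/p13.png

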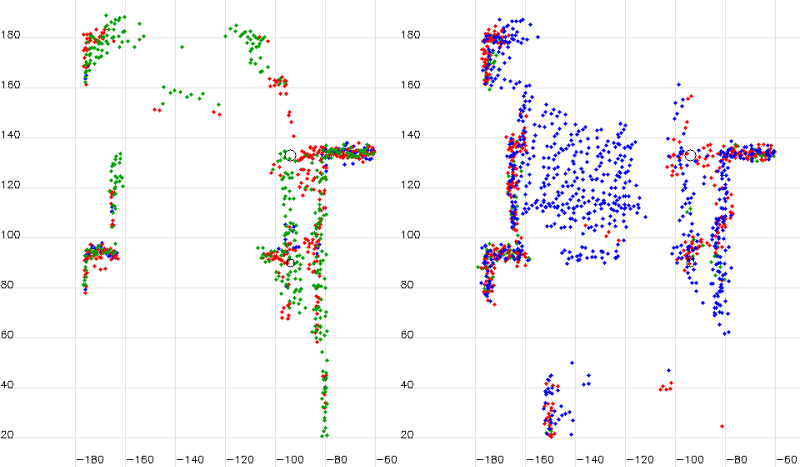

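View pics/sc13c.png

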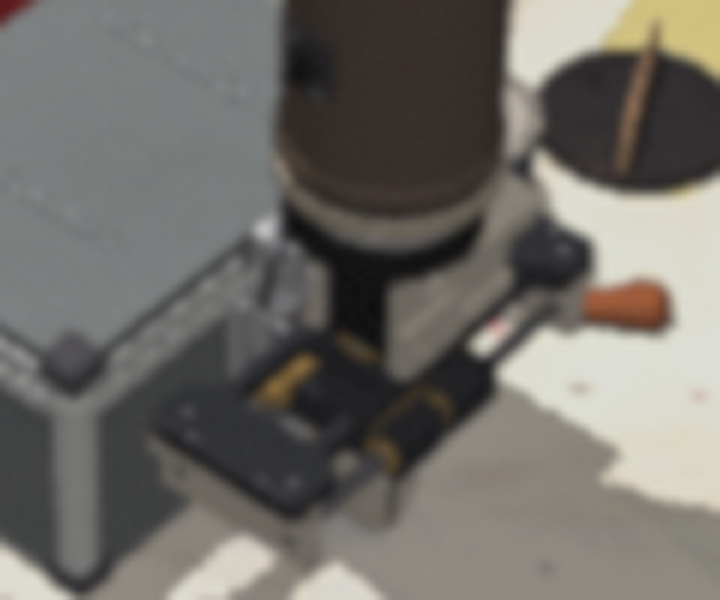

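The handle points lie near x = −103, close to home. I'll back off and check.

>>> move_arm --steps "0 0.01 0 0 255; 0 0.03 0 0 255; 0 0.06 0 0 255; 0 0.08 0 0 255; 0 0.08 0 0 255"

```text
clock: 12.92
position: [0.4302, -0.0075, 0.0052]
ee_rot: [-1.023, 1.32, 1.026]
force: [-1.7, -0.4, -0.6]
width: 0.001
```

Run:
```python
from h import *
s=arm.observe(); print(s['clock'],w2c(s['position'])*1000,s['force']@Rc)
snap('side','side14');snap('scene','scene14');prof(['side14','scene14'],'pics/p14.png')
i=cv2.imread('pics/side14.png')[200:310,260:400];cv2.imwrite('pics/si14c.png',cv2.resize(i,None,fx=5,fy=5,interpolation=cv2.INTER_CUBIC))
```

```text
12.9167 [-222.8838337    -0.26750698    5.22557343] [-1.57256855 -0.83041896 -0.62252454]
```

View pics/p14.png

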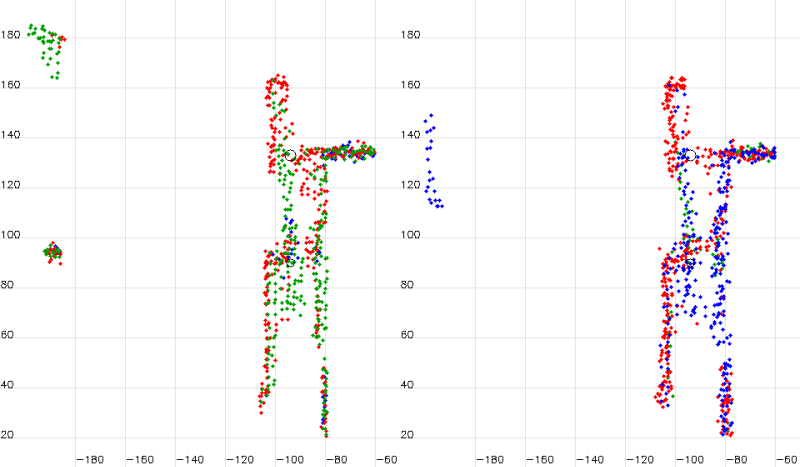

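View pics/si14c.png

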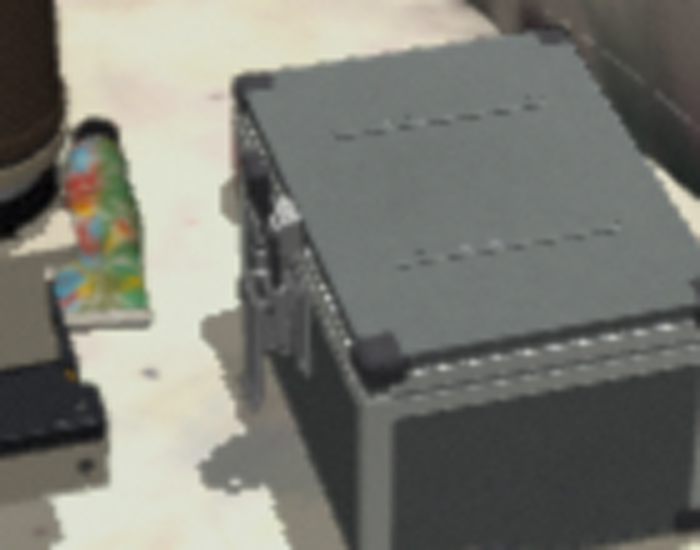

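It has snapped home: the handle face is vertical at x ≈ −104 and the tab upright. I'll lift away and verify from the wrist camera.

>>> move_arm --steps "-0.03 0 0 0 255; -0.07 0 0 0 255; -0.11 0 0 0 255; -0.15 0 0 0 255; -0.19 0 0 0 255; -0.23 0 0 0 255; -0.25 -0.03 0 0 255; -0.25 -0.06 0 0 255; -0.25 -0.09 0 0 255; -0.25 -0.09 0 0 255"

```text
clock: 13.85
position: [0.5278, -0.0328, 0.2562]
ee_rot: [-1.023, 1.314, 1.016]
force: [-0.9, -0.5, 0.5]
width: 0.004
```

Run:
```python
from h import *
s=arm.observe(); print(s['clock'],w2c(s['position'])*1000,s['force']@Rc)
d=snap('wrist','wrist15');snap('side','side15');snap('scene','scene15');prof(['side15','wrist15'],'pics/p15.png')
c=w2px(d,c2w([-.094,0,.133])).astype(int);print(c)
i=d['img'][max(0,c[1]-60):c[1]+60,c[0]-80:c[0]+80];cv2.imwrite('pics/w15c.png',cv2.resize(i,None,fx=5,fy=5,interpolation=cv2.INTER_CUBIC))
for t in ('side','scene'):
    a=cv2.imread(f'pics/{t}0.png').astype(int);b=cv2.imread(f'pics/{t}15.png').astype(int)
```

```text
13.85 [-122.01765983   -0.54249389  256.18093863] [-0.72640015 -0.66952761  0.46191055]
[321 273]
```

View pics/w15c.png

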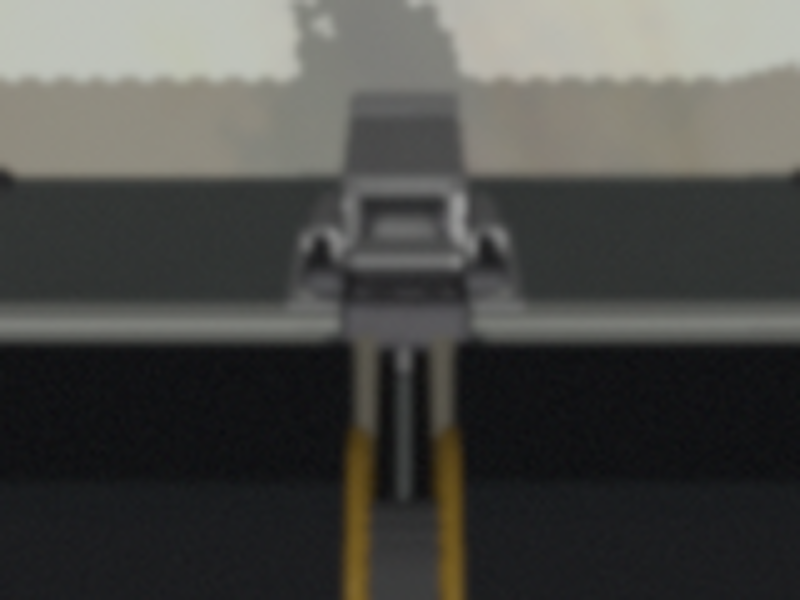

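View pics/side15.png

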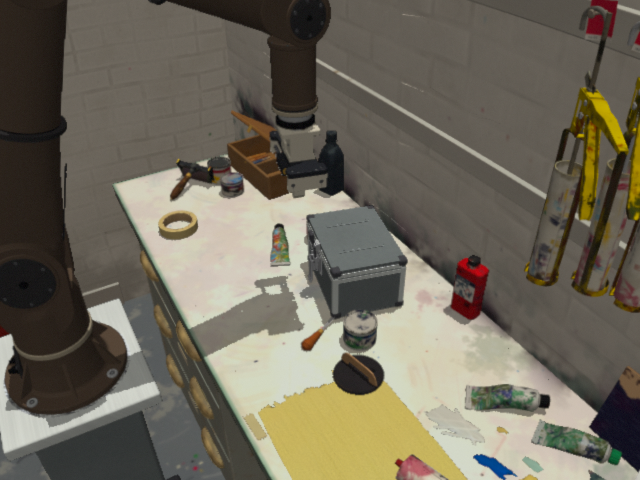

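View pics/p15.png

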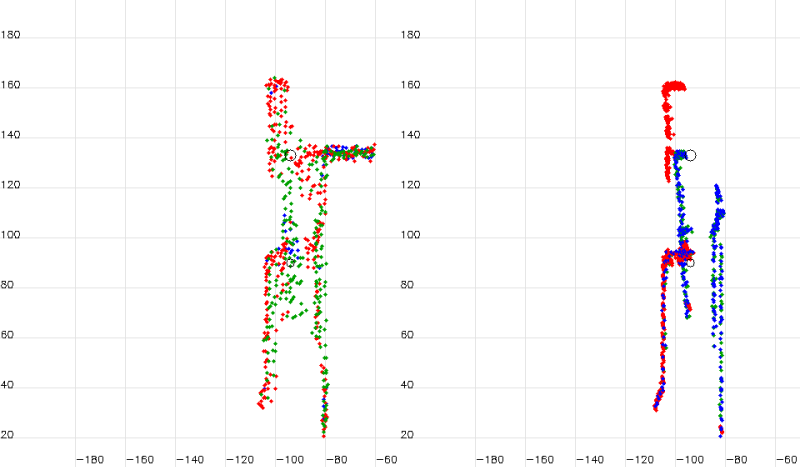

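The wrist profile shows the lip's outer face at x ≈ −103, reaching z ≈ 137. The bar's ends are behind it, with their front at about −99 and top at about 135. The handle is vertical at −104. Before handing in I'll compare the loose things with the first pictures.

Run:
```python
from h import *
a=cv2.imread('pics/side0.png');b=cv2.imread('pics/side15.png')
for n,(x0,y0,x1,y1) in {'tin_b':(345,314,378,350),'baren':(332,352,386,396),'gouge':(300,326,326,350),'tube':(268,224,292,268)}.items():
    t=cv2.cvtColor(a[y0:y1,x0:x1],6); r=cv2.matchTemplate(cv2.cvtColor(b[y0-8:y1+8,x0-8:x1+8],6),t,cv2.TM_CCOEFF_NORMED); m=cv2.minMaxLoc(r); print(n,m[3][0]-8,m[3][1]-8,round(m[1],3))
a=cv2.imread('pics/scene0.png');b=cv2.imread('pics/scene15.png')
x0,y0,x1,y1=255,273,290,313
r=cv2.matchTemplate(cv2.cvtColor(b[y0-8:y1+8,x0-8:x1+8],6),cv2.cvtColor(a[y0:y1,x0:x1],6),cv2.TM_CCOEFF_NORMED);m=cv2.minMaxLoc(r);print('tin_a',m[3][0]-8,m[3][1]-8,round(m[1],3))
print(arm.sign_off())
```

```text
tin_b 0 0 0.999
baren 0 0 1.0
gouge 0 0 0.983
tube 0 0 0.805
tin_a 0 0 1.0
the job is handed in; nothing more can be done
None
```

The ink case is shut and latched, and I've handed the job in at about 14 s of the 53 s allowed. I pushed the lid down until flat, hooked the bail's bar over the keeper lip into the channel, and pressed the lever until it snapped home.

**Lever press:** the moves offered no way to lean the tool back as advised. I pressed the handle down to about 0.55 rad with the shut fingertips, but it sprang back to about 1.1 rad when I let go. I finished with the lower front edge of the gripper body. The highest force I read there was about 8 N, against the 40 N limit.

**Last checks:**
- **Lid:** its top is flat at z ≈ 134 mm.
- **Bail:** the bar sits behind the lip. The tab stands about 3–4 mm further out than nominal, which fits the bar bearing on the lip plus a small calibration offset.
- **Lever:** the handle stays vertical at x ≈ −104 mm, 1 mm from nominal, with the arm clear of everything.
- **Loose things:** image matching showed no shift in either tin, the tube, the gouge or the baren. The tube's match was weaker (0.81), which I put down to the changed shadow.

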